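# Snap the lid onto the spray gun's cup

### The job

The small spray gun in the bench stand is ready to use, but its paint cup is still open. Put the lid that fits, the smaller of the two black ones, on the cup and press it down until it has snapped fully home and sits level, then let go of it. Leave everything else on the bench where it is.

Things in the scene. Friction and masses are not known exactly. Their poses are not given: they have to be found in the camera images.
- lid: The lid that fits: black plastic, about 30 g, loose on the bench, right way up. Origin at the centre of its lower edge, z up. Skirt 13 mm deep, flared to 78 mm across at its mouth, goes over the outside of the cup; flat plate 73 mm across from 13 to 15.5 mm above the origin, with a knob at its centre.
- lid_knob (a point): Centre of the top of the lid's round vent knob, 33.5 mm above the lid's origin. The knob is 16 mm across and stands 18 mm above the plate: the place to grip and to press.
- cup_rim (a point): Centre of the mouth of the gun's white cup, at its rim, 235 mm above the bench; z up. Cup 64 mm across outside (69 at its rim bead), 72 deep. Laid on, the lid stops some 6 mm proud on the springy bead, forgiving about 2 mm off-centre; a push of roughly 8 to 17 N snaps it over. Home, its plate rests on the rim and its origin is 13 mm below this point.
- gun_stand: Fixed bench stand (base plate 130 x 105 x 6 mm) holding the small metal spray gun by a hoop under its cup. Origin on the bench under the cup's axis; the nozzle points to its -x (58 mm from the axis), the needle knob to +x (82 mm), the grip hangs down. Nothing but the cup rises above 190 mm.
- wide_lid: Bystander: the lid of a larger cup, same black plastic and same knob and heights, but 110 mm across. Origin at the centre of its underside.
- paint_tin: Bystander: closed steel paint tin, 111 mm across, 132 mm tall, origin at the centre of its base.
- spray_can: Bystander: aerosol can, 65 mm across, 178 mm tall, origin at the centre of its base.
- mixing_cup: Bystander: clear plastic mixing cup, 80 mm across, 105 mm tall, origin at the centre of its base.
- tape: Bystander: roll of masking tape lying flat, 92 mm across, 24 mm tall, origin at the centre of its underside.
- sanding_block: Bystander: sanding block 65 x 120 x 34 mm, long along its y, origin at the centre of its underside.
- spanner: Bystander: small spanner lying flat along its x, 130 mm long, origin on its underside.
- filler_knife: Bystander: filler knife lying flat along its x, 195 mm long, 50 mm wide, 16 mm tall, origin on its underside between handle and blade.
Mind the look-alikes: they are no part of the job. Several things have the shape of the gun_stand; the one meant has the colours described above.

How it is judged:
By the outcome, as a careful person would: the job done as asked, in the order asked, and still so for the second after the job is handed in, with the robot touching nothing.
It also fails if it takes over 51 s, if anything falls off the work surface, if the arm or the gripper's body presses on something with over 40 N, if the wrist force passes 120 N, or if a joint passes its speed limit or range.

### The arm

A 6-joint arm with a two-finger parallel gripper is mounted at the origin on the work surface. World frame = base frame: x ahead of the robot, y to its left, z up, the work surface at z = 0. Lengths are in m, angles in rad, forces in N, time in s.
With the tool pointing down it reaches from about 0.275 to 1 m from the base axis. Payload 8.4 kg.
Tool frame: the origin (TCP) lies midway between the tips of the shut fingers; the grasp point (between the pads) lies 19 mm behind it (arm.tcp_to_grasp is the distance from the TCP to the grasp point, in m); z points along the fingers, y is the line along which they close (so a half turn about z gives the same grasp; the last joint's range is limited). The gripper opens to 85 mm and grips with 20 to 120 N. Pads are 22 mm wide; open, the fingers measure 114 mm over their backs; the gripper's body (76 mm by 85 mm) begins 54 mm behind the grasp point. The pads swing forward as they close: fully open they stand 13 mm farther back than shut.
Start: joints at [-1.163, 0.353, 1.633, -0, 1.155, -0.002], TCP at [0.249, -0.573, 0.231] pointing down, gripper open.
Joint ranges: [-2.63, 2.63], [-0.92, 2.1], [0.06, 2.66], [-1.3, 4.44], [0, 2.69], [-3.02, 3.02]. Speed limits (rad/s): [2.22, 2.22, 2.79, 3.14, 3.14, 3.14].

### API

Orientations are given as a 3x3 rotation matrix whose columns are the frame's x, y, z axes.
In Python, from station import arm, eyes, job, spot_in, pinpoint gives the robot as it stands.
- The arm moves only by the tool apply_moves, never from a script. Its argument "rows" is a list of rows, each an object with "hand": the opening, from 0 (shut) to 1 (fully open); "xyz": the shift along the world's x, y, z in mm, a list of three; "dr": the turn, a rotation vector about the world's x, y, z in rad, a list of three. A call has 1 to 5 rows; each row shifts and turns the commanded pose from where the row before left it; what a row does not reach is not made up. A row lasts 1/8 s, in which the tool goes at most 62.5 mm and 10.7 degrees, less where a joint would pass 70% of its speed; a pose out of reach is approached as far as the arm can. A call is refused whole if a number of a shift passes 62.5 or a number of a turn 0.188, either way. A call with a gripper value outside its range is refused whole. The fingers move at their own pace and stop on an object; "newtons" is the grip in N (left out, the last holds). Time passes only in rows, so rows that do not move let the fingers close. It gives the time, the measured TCP pose, the force, the opening and the grip force at its end, in the units of the state.
- arm.get_obs(): the state, without advancing time (a new reading comes with each control period).
- eyes.grab_frame(name): name is "scene" or "top" or "wrist"; returns (picture, depth): 400x640x3 uint8, red, green, blue; 400x640 float32, m along the optical axis (not along the pixel's ray), 0 where there is no reading.
- eyes.calibration(name): a dict with "camera_matrix" (3x3 intrinsics, pixels), "T" (4x4, takes a point from camera to world coordinates); the wrist camera has in their place "tool_from_camera" (4x4, takes a point from camera to tool coordinates, whose origin is the TCP and whose axes are the flange's). Camera axes: x right, y down, z forward; pixel columns grow to the right and rows downward; lengths in m; the calibration is good to about 2 mm. A picture is of the moment at which its call begins: read the wrist's pose just before it. calibration takes no time and is no camera call.
- job.close_job(): hands the job in; it is judged then, once.
Trained networks look in the newest picture that a camera, given by its name, has taken for a name from the list of things; names that differ only in an ending like _2 or _b are one class to them, and where a whole thing is asked for, a point or a joint stands for the part that bears it (a point fixed in the world has none). Each returns a list of dicts, best first, with "confidence" (0 to 1); they miss things now and then, are a little off and sometimes report something else, mostly with a low value. They report only what shows in the picture. A call takes as long as a camera call. They do not tell look-alikes from the thing itself.
- spot_in(camera, query): "location" ([column, row] in pixels, amid what is visible of it).
- pinpoint(camera, query): "location" ([column, row] in pixels: a listed point, or the origin of a listed thing).
The state is a dict: "clock": time; "qpos": joint angles; "qvel": joint speeds; "effort": joint torques, N m; "tcp_pos": TCP position; "orientation": TCP orientation; "ft_force": force on the tool from outside, world axes, zero at the start; "ft_torque": the same for the moment, N m; "gripper_width": finger opening in m; "finger_force": force on a finger pad.
Only numpy, scipy, OpenCV 4.12 (cv2) and the standard library are available. Lean on these libraries where they do the work, as an engineer would, in place of code of your own. Each camera call takes 0.05 s, during which the arm holds its last target. There are 200 camera calls.

## Working session

There is one attempt and no reset: what is moved stays moved. The work goes in short steps, Python scripts to look and compute and a tool call to move; the robot and the scene stay as the last step left them, time stands still between calls to the robot, and variables do not carry over. Pictures are saved under pics/ and viewed, at most 10 in all, crops included, and the job is handed in when it is done.

Besides the shell and the picture viewer there is one more tool, called after "Request:" by a JSON object that holds its "method" and its "body". apply_moves: Moves the arm, as the interface text tells. Its arguments: {"type":"object","properties":{"rows":{"type":"array"},"newtons":{"type":"number"}},"required":["rows"]}

```bash
mkdir -p pics; cat > h.py <<'E'
import numpy as np, cv2
from station import arm, eyes, job, spot_in, pinpoint
def camT(n,o=None):
    c=eyes.calibration(n); K=np.array(c["camera_matrix"])
    if n=="wrist":
        P=np.eye(4);P[:3,:3]=o["orientation"];P[:3,3]=o["tcp_pos"]
        return K,P@np.array(c["tool_from_camera"])
    return K,np.array(c["T"])
def ray(K,T,px):
    d=T[:3,:3]@np.linalg.solve(K,[px[0],px[1],1.0]); return T[:3,3],d
def atz(K,T,px,z):
    p,d=ray(K,T,px); return p+d*(z-p[2])/d[2]
def cloud(K,T,D):
    v,u=np.mgrid[:D.shape[0],:D.shape[1]]
    c=np.stack([u,v,np.ones_like(u)],-1)@np.linalg.inv(K).T*D[...,None]
    return c@T[:3,:3].T+T[:3,3]
E
python3 - <<'E'
from h import *
for n in ("scene","top"):
    im,D=eyes.grab_frame(n); cv2.imwrite(f"pics/{n}0.png",im[...,::-1]); K,T=camT(n); W=cloud(K,T,D)
    print(n,T[:3,3].round(3),T[:3,2].round(2))
    for q,z in (("lid",0),("lid_knob",.0335),("cup_rim",.235),("wide_lid",0),("gun_stand",0)):
        for r in pinpoint(n,q)[:3]:
            l=r["location"]; print(q,round(r["confidence"],2),np.round(l),atz(K,T,l,z).round(3), W[int(l[1]),int(l[0])].round(3))
E
```

```text
scene [ 1.223 -0.011  1.083] [-0.6  0.  -0.8]
lid 0.63 [327. 275.] [0.689 0.018 0.   ] [0.698 0.015 0.018]
lid_knob 0.74 [331. 277.] [0.712 0.027 0.034] [0.703 0.026 0.017]
lid_knob 0.73 [329. 269.] [0.686 0.023 0.034] [0.685 0.022 0.037]
cup_rim 0.91 [409. 188.] [0.555 0.222 0.235] [0.515 0.235 0.186]
cup_rim 0.78 [475. 124.] [0.308 0.44  0.235] [0.293 0.445 0.223]
cup_rim 0.71 [484. 197.] [0.576 0.41  0.235] [0.548 0.427 0.201]
wide_lid 0.84 [305. 201.] [ 0.433 -0.053  0.   ] [ 0.444 -0.053  0.018]
gun_stand 0.93 [448. 178.] [0.323 0.42  0.   ] [0.327 0.416 0.006]
gun_stand 0.85 [394. 238.] [0.56 0.22 0.  ] [0.561 0.218 0.005]
gun_stand 0.68 [462. 242.] [0.569 0.423 0.   ] [0.57  0.421 0.006]
top [ 0.476 -0.02   1.573] [ 0.05 -0.   -1.  ]
lid 0.84 [311. 152.] [0.685 0.025 0.   ] [0.684 0.024 0.03 ]
lid_knob 0.75 [254. 250.] [0.343 0.219 0.034] [0.343 0.22  0.031]
lid_knob 0.55 [312. 157.] [0.663 0.023 0.034] [0.667 0.025 0.021]
cup_rim 0.88 [173. 262.] [0.327 0.429 0.235] [0.323 0.451 0.179]
cup_rim 0.82 [246. 186.] [0.551 0.215 0.235] [0.555 0.228 0.168]
cup_rim 0.74 [177. 181.] [0.568 0.419 0.235] [0.573 0.436 0.187]
wide_lid 0.66 [339. 224.] [ 0.431 -0.071  0.   ] [ 0.434 -0.068  0.022]
gun_stand 0.86 [195. 258.] [0.314 0.43  0.   ] [0.317 0.43  0.006]
gun_stand 0.62 [202. 184.] [0.574 0.411 0.   ] [0.575 0.411 0.005]
gun_stand 0.55 [253. 190.] [0.552 0.231 0.   ] [0.545 0.206 0.172]
```

View pics/scene0.png

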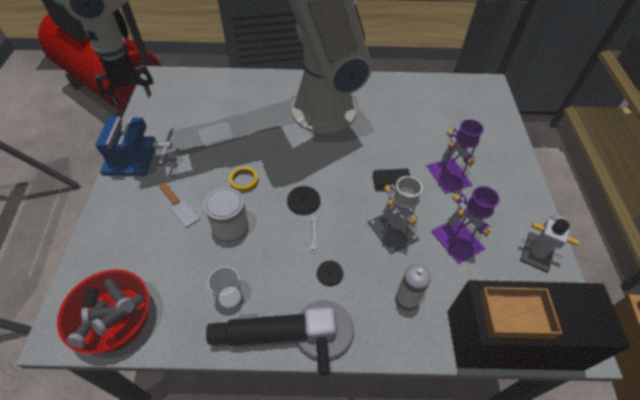

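View pics/top0.png

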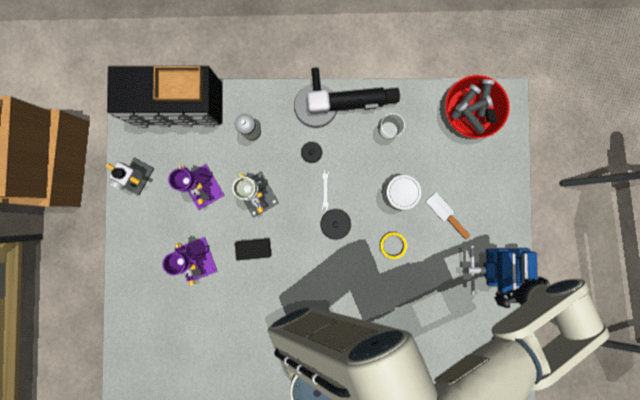

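The scene picture shows the white cup gun at about (405,188) and the small lid at (329,272). The top picture shows them at (245,186) and (311,152). The purple guns and the wide lid at (336,224) are the look-alikes. I'm now moving above the lid.

Request:
{"method": "apply_moves", "body": {"rows": [{"hand": 1,"xyz": [15,20,20],"dr": [0,0,0]},{"hand": 1,"xyz": [33,46,10],"dr": [0,0,0]},{"hand": 1,"xyz": [35,48,0],"dr": [0,0,0]},{"hand": 1,"xyz": [35,48,0],"dr": [0,0,0]},{"hand": 1,"xyz": [35,48,0],"dr": [0,0,0]}]}}

```text
clock: 1.23
tcp_pos: [0.4034, -0.3608, 0.2627]
orientation: [[0.917, 0.399, 0.002], [0.399, -0.917, -0.001], [0.001, 0.001, -1.0]]
ft_force: [0.4, -0.1, -0.7]
gripper_width: 0.0855
finger_force: 0.0
```

Request:
{"method": "apply_moves", "body": {"rows": [{"hand": 1,"xyz": [35,48,0],"dr": [0,0,0]},{"hand": 1,"xyz": [35,48,0],"dr": [0,0,0]},{"hand": 1,"xyz": [35,48,0],"dr": [0,0,0]},{"hand": 1,"xyz": [35,48,0],"dr": [0,0,0]},{"hand": 1,"xyz": [35,48,0],"dr": [0,0,0]}]}}

```text
clock: 1.85
tcp_pos: [0.578, -0.1204, 0.2628]
orientation: [[0.917, 0.399, 0.002], [0.399, -0.917, -0.0], [0.001, 0.001, -1.0]]
ft_force: [0.3, -0.7, 0.6]
gripper_width: 0.0853
finger_force: 0.0
```

Request:
{"method": "apply_moves", "body": {"rows": [{"hand": 1,"xyz": [35,48,0],"dr": [0,0,0]},{"hand": 1,"xyz": [35,48,0],"dr": [0,0,0]},{"hand": 1,"xyz": [30,40,-20],"dr": [0,0,0]},{"hand": 1,"xyz": [0,0,-20],"dr": [0,0,0]},{"hand": 1,"xyz": [0,0,0],"dr": [0,0,0]}]}}

```text
clock: 2.48
tcp_pos: [0.6753, 0.0133, 0.2199]
orientation: [[0.917, 0.399, -0.004], [0.399, -0.917, -0.0], [-0.003, -0.001, -1.0]]
ft_force: [0.2, -1.0, -0.8]
gripper_width: 0.0855
finger_force: 0.0
```

```bash
python3 - <<'E'
from h import *
o=arm.get_obs(); print(o["clock"],np.round(o["tcp_pos"],4),np.round(o["orientation"],3).tolist(),np.round(o["qpos"],2),arm.tcp_to_grasp)
n="wrist";im,D=eyes.grab_frame(n); cv2.imwrite(f"pics/w0.png",im[...,::-1]); K,T=camT(n,o); W=cloud(K,T,D)
for q,z in (("lid",0),("lid_knob",.0335)):
    for r in pinpoint(n,q)[:3]:
        l=r["location"]; print(q,round(r["confidence"],2),np.round(l),atz(K,T,l,z).round(4), W[int(l[1]),int(l[0])].round(4))
near=(np.hypot(W[...,0]-.685,W[...,1]-.022)<.06)&(D>0)
for a,b in ((.009,.022),(.027,.042)):
    m=near&(W[...,2]>a)&(W[...,2]<b); P=W[m]
    if len(P)>5: print(len(P),np.median(P[:,2]),P.mean(0).round(4),(P[:,:2].min(0)+P[:,:2].max(0))/2,np.ptp(P[:,:2],axis=0))
E
```

```text
2.475 [0.6753 0.0133 0.2199] [[0.917, 0.399, -0.004], [0.399, -0.917, -0.0], [-0.003, -0.001, -1.0]] [ 0.02  0.44  1.52 -0.    1.18  1.18] 0.0187
lid 0.88 [318. 157.] [0.6887 0.0251 0.    ] [0.6922 0.0272 0.0226]
lid_knob 0.77 [314. 171.] [0.6794 0.0249 0.0335] [0.6799 0.0252 0.0334]
3203 0.01645977077765265 [0.6868 0.0253 0.0164] [0.68495948 0.02462239] [0.07413761 0.0737689 ]
174 0.03339631691654593 [0.6857 0.0249 0.0333] [0.68531607 0.02480603] [0.01492202 0.01526198]
```

View pics/w0.png

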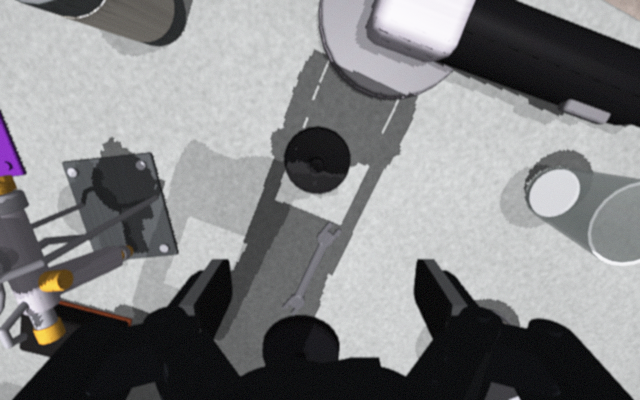

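The wrist view shows the lid at (318,160), with its knob near (316,163). The depth puts its centre at (0.685, 0.025), plate at 16 mm and knob top at 33 mm, as expected. I'm descending.

Request:
{"method": "apply_moves", "body": {"rows": [{"hand": 1,"xyz": [5,6,-30],"dr": [0,0,0]},{"hand": 1,"xyz": [4.7,5.5,-50],"dr": [0,0,0]},{"hand": 0.8,"xyz": [0,0,-50],"dr": [0,0,0]},{"hand": 0.6,"xyz": [0,0,-30],"dr": [0,0,0]},{"hand": 0.5,"xyz": [0,0,-15],"dr": [0,0,0]}]}}

```text
clock: 3.25
tcp_pos: [0.6862, 0.0232, 0.0457]
orientation: [[0.918, 0.397, -0.001], [0.397, -0.918, -0.0], [-0.001, -0.0, -1.0]]
ft_force: [0.4, 1.3, 0.2]
gripper_width: 0.0425
finger_force: 0.0
```

Request:
{"method": "apply_moves", "body": {"rows": [{"hand": 0.5,"xyz": [0,0,-12],"dr": [0,0,0]},{"hand": 0.5,"xyz": [0,0,-8],"dr": [0,0,0]},{"hand": 0.5,"xyz": [0,0,0],"dr": [0,0,0]},{"hand": 0.5,"xyz": [0,0,0],"dr": [0,0,0]}]}}

```text
clock: 3.75
tcp_pos: [0.6873, 0.0243, 0.0271]
orientation: [[0.917, 0.399, 0.001], [0.399, -0.917, 0.0], [0.001, 0.0, -1.0]]
ft_force: [-0.0, -0.7, 0.9]
gripper_width: 0.0426
finger_force: 0.0
```

Request:
{"method": "apply_moves", "body": {"rows": [{"hand": 0.5,"xyz": [-2,0.5,-5],"dr": [0,0,0]},{"hand": 0.4,"xyz": [0,0,-4],"dr": [0,0,0]},{"hand": 0.3,"xyz": [0,0,0],"dr": [0,0,0]},{"hand": 0.25,"xyz": [0,0,0],"dr": [0,0,0]}], "newtons": 50}}

```text
clock: 4.25
tcp_pos: [0.6848, 0.0248, 0.0172]
orientation: [[0.917, 0.398, -0.0], [0.398, -0.917, 0.0], [-0.0, -0.0, -1.0]]
ft_force: [0.5, -0.0, 0.2]
gripper_width: 0.0211
finger_force: 0.0
```

Request:
{"method": "apply_moves", "body": {"rows": [{"hand": 0.1,"xyz": [0,0,0],"dr": [0,0,0]},{"hand": 0,"xyz": [0,0,0],"dr": [0,0,0]},{"hand": 0,"xyz": [0,0,0],"dr": [0,0,0]},{"hand": 0,"xyz": [0,0,0],"dr": [0,0,0]}], "newtons": 50}}

```text
clock: 4.75
tcp_pos: [0.6849, 0.0248, 0.0174]
orientation: [[0.917, 0.398, 0.0], [0.398, -0.917, 0.0], [0.0, 0.0, -1.0]]
ft_force: [0.8, 0.1, 0.9]
gripper_width: 0.014
finger_force: 48.7
```

Request:
{"method": "apply_moves", "body": {"rows": [{"hand": 0,"xyz": [0,0,10],"dr": [0,0,0]},{"hand": 0,"xyz": [0,0,25],"dr": [0,0,0]},{"hand": 0,"xyz": [0,0,45],"dr": [0,0,0]},{"hand": 0,"xyz": [0,0,50],"dr": [0,0,0]},{"hand": 0,"xyz": [0,0,50],"dr": [0,0,0]}]}}

```text
clock: 5.38
tcp_pos: [0.6844, 0.0248, 0.1994]
orientation: [[0.917, 0.398, 0.0], [0.398, -0.917, 0.0], [0.0, -0.0, -1.0]]
ft_force: [0.8, 0.0, -1.1]
gripper_width: 0.0138
finger_force: 48.8
```

Request:
{"method": "apply_moves", "body": {"rows": [{"hand": 0,"xyz": [0,0,50],"dr": [0,0,0]},{"hand": 0,"xyz": [-15,10,50],"dr": [0,0,0]},{"hand": 0,"xyz": [-35,25,40],"dr": [0,0,0]},{"hand": 0,"xyz": [-45,30,30],"dr": [0,0,0]},{"hand": 0,"xyz": [-45,30,20],"dr": [0,0,0]}]}}

```text
clock: 6.0
tcp_pos: [0.5434, 0.1205, 0.3895]
orientation: [[0.917, 0.398, 0.002], [0.398, -0.917, 0.001], [0.002, 0.0, -1.0]]
ft_force: [0.0, 0.4, 0.4]
gripper_width: 0.0138
finger_force: 48.8
```

Request:
{"method": "apply_moves", "body": {"rows": [{"hand": 0,"xyz": [-45,30,13],"dr": [0,0,0]},{"hand": 0,"xyz": [-30,20,0],"dr": [0,0,0]},{"hand": 0,"xyz": [-10,10,0],"dr": [0,0,0]},{"hand": 0,"xyz": [0,0,0],"dr": [0,0,0]},{"hand": 0,"xyz": [0,0,0],"dr": [0,0,0]}]}}

```text
clock: 6.62
tcp_pos: [0.4605, 0.1793, 0.4001]
orientation: [[0.917, 0.398, -0.0], [0.398, -0.917, -0.0], [-0.0, 0.0, -1.0]]
ft_force: [-0.2, 0.2, -1.0]
gripper_width: 0.0136
finger_force: 48.8
```

```bash
cat > look.py <<'E'
from h import *
import sys
o=arm.get_obs(); print(o["clock"],np.round(o["tcp_pos"],4))
n="wrist";im,D=eyes.grab_frame(n); cv2.imwrite(f"pics/{sys.argv[1]}.png",im[...,::-1]); K,T=camT(n,o); W=cloud(K,T,D)
for r in pinpoint(n,"cup_rim")[:3]:
    l=r["location"]; print(round(r["confidence"],2),np.round(l),atz(K,T,l,.235).round(4))
m=(np.hypot(W[...,0]-.553,W[...,1]-.22)<.07)&(D>0)&(W[...,2]>.228)&(W[...,2]<.243); P=W[m]
A=np.c_[2*P[:,:2],np.ones(len(P))]; 
for _ in range(3):
    s=np.linalg.lstsq(A,(P[:,:2]**2).sum(1),rcond=None)[0]; R=np.sqrt(s[2]+s[0]**2+s[1]**2)
    e=np.hypot(*(P[:,:2]-s[:2]).T)-R; print(len(P),s[:2].round(4),"r",R.round(4),"std",e.std().round(4),"z",np.median(P[:,2]).round(4)); k=abs(e)<.004; P,A=P[k],A[k]
print((P[:,:2].min(0)+P[:,:2].max(0))/2,np.ptp(P[:,:2],axis=0))
E
python3 look.py w1
```

```text
6.625 [0.4605 0.1793 0.4001]
0.97 [ 48. 211.] [0.3204 0.4281 0.235 ]
0.84 [319.  83.] [0.5468 0.2196 0.235 ]
0.22 [570. 210.] [ 0.5372 -0.0669  0.235 ]
1293 [0.5466 0.222 ] r 0.0318 std 0.0014 z 0.2344
1293 [0.5466 0.222 ] r 0.0318 std 0.0014 z 0.2344
1293 [0.5466 0.222 ] r 0.0318 std 0.0014 z 0.2344
[0.54675757 0.22217253] [0.06854387 0.06855994]
```

View pics/w1.png

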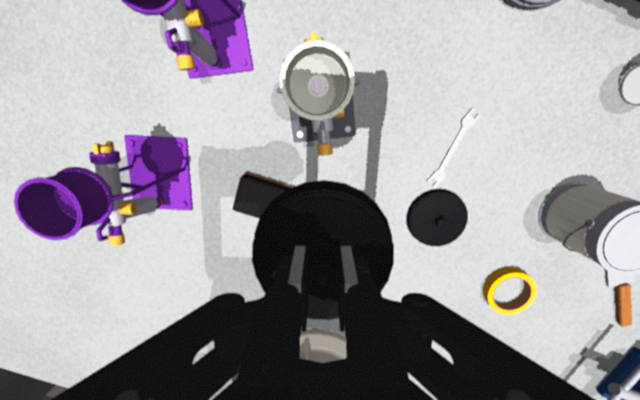

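The white cup is at (318,82) and the held lid at (322,250). The cup's rim fits a circle at (0.5467, 0.222), 68.6 mm across, z 0.234. Next I check how the lid sits in the grip, using the same picture geometry.

```bash
python3 - <<'E'
from h import *
o=arm.get_obs(); t=np.array(o["tcp_pos"]); im,D=eyes.grab_frame("wrist"); K,T=camT("wrist",o); W=cloud(K,T,D)
d=W-t; m=(D>0)&(np.hypot(d[...,0],d[...,1])<.05)&(abs(d[...,2])<.006)
v,u=np.nonzero(m); k=(v<245); P=d[v[k],u[k]]
c=np.linalg.lstsq(np.c_[P[:,:2],np.ones(len(P))],P[:,2],rcond=None)[0]; print(len(P),"plane",c.round(4))
# edge: outermost points per angle
a=np.arctan2(P[:,1],P[:,0]); r=np.hypot(P[:,0],P[:,1]); b=np.round(a/.1); E=np.array([P[b==i][np.argmax(r[b==i])] for i in np.unique(b) if (b==i).sum()>5]); E=E[np.hypot(E[:,0],E[:,1])>.03]
s=np.linalg.lstsq(np.c_[2*E[:,:2],np.ones(len(E))],(E[:,:2]**2).sum(1),rcond=None)[0]; print(len(E),s[:2].round(4),np.sqrt(s[2]+s[0]**2+s[1]**2).round(4))
E
```

```text
5937 plane [-0.0499 -0.0225 -0.0002]
27 [0.0011 0.0001] 0.0368
```

```bash
python3 - <<'E'
from h import *
o=arm.get_obs(); im,D=eyes.grab_frame("wrist"); K,T=camT("wrist",o); W=cloud(K,T,D)
for lo,hi,R,n in ((-.02,.02,9,"bench"),(.225,.245,.07,"rim")):
    P=W[(D>0)&(W[...,2]>lo)&(W[...,2]<hi)&(np.hypot(W[...,0]-.5467,W[...,1]-.222)<R)]
    print(n,np.linalg.lstsq(np.c_[P[:,:2],np.ones(len(P))],P[:,2],rcond=None)[0].round(4))
E
```

```text
bench [-0.002  -0.0011  0.0022]
rim [-0.0105 -0.0077  0.2413]
```

Request:
{"method": "apply_moves", "body": {"rows": [{"hand": 0,"xyz": [20,10,-10],"dr": [0.022,-0.05,0]},{"hand": 0,"xyz": [40,20,-35],"dr": [0,0,0]},{"hand": 0,"xyz": [25,12.7,-45],"dr": [0,0,0]},{"hand": 0,"xyz": [0,0,-30],"dr": [0,0,0]},{"hand": 0,"xyz": [0,0,-10],"dr": [0,0,0]}]}}

```text
clock: 7.45
tcp_pos: [0.5441, 0.2217, 0.2678]
orientation: [[0.916, 0.398, 0.046], [0.397, -0.917, 0.02], [0.05, -0.0, -0.999]]
ft_force: [0.1, -1.4, 0.3]
gripper_width: 0.0137
finger_force: 48.8
```

Request:
{"method": "apply_moves", "body": {"rows": [{"hand": 0,"xyz": [0,0,-5],"dr": [0,0,0]},{"hand": 0,"xyz": [0,0,0],"dr": [0,0,0]},{"hand": 0,"xyz": [0,0,0],"dr": [0,0,0]}]}}

```text
clock: 7.82
tcp_pos: [0.5452, 0.2226, 0.2667]
orientation: [[0.916, 0.398, 0.052], [0.398, -0.917, 0.023], [0.057, -0.0, -0.998]]
ft_force: [-0.1, -0.7, -0.2]
gripper_width: 0.0136
finger_force: 48.8
```

```bash
cat > lid.py <<'E'
from h import *
o=arm.get_obs(); t=np.array(o["tcp_pos"]); im,D=eyes.grab_frame("wrist"); K,T=camT("wrist",o); W=cloud(K,T,D)
d=W-t; m=(D>0)&(np.hypot(d[...,0],d[...,1])<.05)&(abs(d[...,2])<.006)
v,u=np.nonzero(m); k=(v<245); P=d[v[k],u[k]]
c=np.linalg.lstsq(np.c_[P[:,:2],np.ones(len(P))],P[:,2],rcond=None)[0]
a=np.arctan2(P[:,1],P[:,0]); r=np.hypot(P[:,0],P[:,1]); b=np.round(a/.1); E=np.array([P[b==i][np.argmax(r[b==i])] for i in np.unique(b) if (b==i).sum()>5]); E=E[np.hypot(E[:,0],E[:,1])>.03]
s=np.linalg.lstsq(np.c_[2*E[:,:2],np.ones(len(E))],(E[:,:2]**2).sum(1),rcond=None)[0]
print(o["clock"],t.round(4),"slope",c.round(4),"centre",(s[:2]+t[:2]).round(4),"r",np.sqrt(s[2]+s[0]**2+s[1]**2).round(4),"plate z",(t[2]+c[2]+c[:2]@s[:2]).round(4))
E
python3 lid.py
```

```text
7.825 [0.5452 0.2226 0.2667] slope [-0.0132 -0.0061  0.    ] centre [0.5466 0.2229] r 0.0368 plate z 0.2667
```

Request:
{"method": "apply_moves", "body": {"rows": [{"hand": 0,"xyz": [0,-0.5,-10],"dr": [0.003,-0.007,0]},{"hand": 0,"xyz": [0,0,-7],"dr": [0,0,0]},{"hand": 0,"xyz": [0,0,-4],"dr": [0,0,0]},{"hand": 0,"xyz": [0,0,0],"dr": [0,0,0]},{"hand": 0,"xyz": [0,0,0],"dr": [0,0,0]}]}}

```text
clock: 8.5
tcp_pos: [0.5447, 0.2218, 0.2441]
orientation: [[0.915, 0.398, 0.057], [0.398, -0.917, 0.025], [0.062, -0.0, -0.998]]
ft_force: [0.9, -1.2, 0.0]
gripper_width: 0.0137
finger_force: 48.8
```

Request:
{"method": "apply_moves", "body": {"rows": [{"hand": 0,"xyz": [0,0,-2],"dr": [0,0,0]},{"hand": 0,"xyz": [0,0,0],"dr": [0,0,0]},{"hand": 0,"xyz": [0,0,0],"dr": [0,0,0]}]}}

```text
clock: 8.88
tcp_pos: [0.5451, 0.2221, 0.2424]
orientation: [[0.915, 0.398, 0.058], [0.398, -0.917, 0.025], [0.063, -0.0, -0.998]]
ft_force: [2.6, -0.9, 0.7]
gripper_width: 0.0135
finger_force: 48.9
```

Request:
{"method": "apply_moves", "body": {"rows": [{"hand": 0,"xyz": [0.5,0,-1],"dr": [0,0,0]},{"hand": 0,"xyz": [0,0,-1],"dr": [0,0,0]},{"hand": 0,"xyz": [0,0,0],"dr": [0,0,0]}]}}

```text
clock: 9.25
tcp_pos: [0.546, 0.2224, 0.2409]
orientation: [[0.915, 0.398, 0.059], [0.398, -0.917, 0.026], [0.064, -0.0, -0.998]]
ft_force: [3.1, 1.5, 3.2]
gripper_width: 0.0137
finger_force: 49.4
```

Request:
{"method": "apply_moves", "body": {"rows": [{"hand": 0,"xyz": [0,0,-1],"dr": [0,0,0]},{"hand": 0,"xyz": [0,0,-1],"dr": [0,0,0]},{"hand": 0,"xyz": [0,0,0],"dr": [0,0,0]}]}}

```text
clock: 9.62
tcp_pos: [0.5464, 0.2226, 0.2397]
orientation: [[0.915, 0.398, 0.06], [0.398, -0.917, 0.026], [0.065, -0.0, -0.998]]
ft_force: [2.2, 1.4, 9.5]
gripper_width: 0.0142
finger_force: 50.0
```

Request:
{"method": "apply_moves", "body": {"rows": [{"hand": 0,"xyz": [0,0,-1],"dr": [0,0,0]},{"hand": 0,"xyz": [0,0,-1],"dr": [0,0,0]},{"hand": 0,"xyz": [0,0,0],"dr": [0,0,0]}]}}

```text
clock: 10.0
tcp_pos: [0.5466, 0.2226, 0.2394]
orientation: [[0.915, 0.398, 0.061], [0.398, -0.917, 0.027], [0.067, -0.0, -0.998]]
ft_force: [-1.6, -0.9, 23.5]
gripper_width: 0.0141
finger_force: 51.4
```

Request:
{"method": "apply_moves", "body": {"rows": [{"hand": 0,"xyz": [0,0,-1],"dr": [0,0,0]},{"hand": 0,"xyz": [0,0,-1],"dr": [0,0,0]},{"hand": 0,"xyz": [0,0,0],"dr": [0,0,0]}]}}

```text
clock: 10.38
tcp_pos: [0.5467, 0.2227, 0.2393]
orientation: [[0.915, 0.398, 0.062], [0.398, -0.917, 0.027], [0.068, -0.0, -0.998]]
ft_force: [-9.1, -3.3, 38.2]
gripper_width: 0.0137
finger_force: 53.0
```

```bash
python3 lid.py
```

```text
10.375 [0.5467 0.2227 0.2393] slope [-0.0467 -0.0187 -0.    ] centre [0.5471 0.2225] r 0.0368 plate z 0.2392
```

It's nearly home, but tilted about 3° and held there by the grip. I'll unload, let go, level the tool and press on the knob with shut fingers.

Request:
{"method": "apply_moves", "body": {"rows": [{"hand": 0,"xyz": [0,0,2],"dr": [0,0,0]},{"hand": 0,"xyz": [0,0,2],"dr": [0,0,0]},{"hand": 0.3,"xyz": [0,0,0],"dr": [0,0,0]},{"hand": 0.5,"xyz": [0,0,0],"dr": [0,0,0]},{"hand": 0.5,"xyz": [0,0,0],"dr": [0,0,0]}]}}

```text
clock: 11.05
tcp_pos: [0.5446, 0.2217, 0.2375]
orientation: [[0.916, 0.398, 0.055], [0.398, -0.917, 0.024], [0.06, -0.0, -0.998]]
ft_force: [0.0, -0.6, 0.6]
gripper_width: 0.0428
finger_force: 0.0
```

Request:
{"method": "apply_moves", "body": {"rows": [{"hand": 0.5,"xyz": [0,0,15],"dr": [0,0,0]},{"hand": 0.5,"xyz": [0,0,25],"dr": [-0.027,0.06,0]},{"hand": 0.5,"xyz": [0,0,15],"dr": [0,0,0]},{"hand": 0,"xyz": [0,0,0],"dr": [0,0,0]},{"hand": 0,"xyz": [0,0,0],"dr": [0,0,0]}]}}

```text
clock: 11.68
tcp_pos: [0.5446, 0.2217, 0.2927]
orientation: [[0.917, 0.398, -0.003], [0.398, -0.917, -0.002], [-0.004, 0.001, -1.0]]
ft_force: [0.4, -0.0, -0.1]
gripper_width: 0.0067
finger_force: 0.0
```

```bash
cat > chk.py <<'E'
from h import *
import sys
o=arm.get_obs(); t=np.array(o["tcp_pos"]); im,D=eyes.grab_frame("wrist"); cv2.imwrite(f"pics/{sys.argv[1]}.png",im[...,::-1]); K,T=camT("wrist",o); W=cloud(K,T,D)
print(o["clock"],t.round(4),np.round(o["orientation"],3)[:,2],o["gripper_width"],np.round(o["ft_force"],1))
r=np.hypot(W[...,0]-.5468,W[...,1]-.2223)
P=W[(D>0)&(r<.034)&(r>.012)&(W[...,2]>.22)&(W[...,2]<.248)]
c,*_=np.linalg.lstsq(np.c_[P[:,:2]-[.5468,.2223],np.ones(len(P))],P[:,2],rcond=None); print(len(P),"plate slope,z",c.round(4))
P=W[(D>0)&(r<.04)&(W[...,2]>.22)&(W[...,2]<.248)]; print((P[:,:2].min(0)+P[:,:2].max(0))/2,np.ptp(P[:,:2],axis=0))
Q=W[(D>0)&(r<.015)&(W[...,2]>.25)&(W[...,2]<.265)]; print("knob",len(Q),(Q.min(0)+Q.max(0))/2,np.median(Q[:,2]) if len(Q) else 0)
E
python3 chk.py w2
```

```text
11.675 [0.5446 0.2217 0.2927] [-0.003 -0.002 -1.   ] 0.0066830445758182516 [ 0.4 -0.  -0.1]
5959 plate slope,z [-0.0023 -0.0005  0.2386]
[0.54831635 0.2229213 ] [0.07300993 0.07556134]
knob 517 [0.54662293 0.22236365 0.25367687] 0.25545974658550546
```

View pics/w2.png

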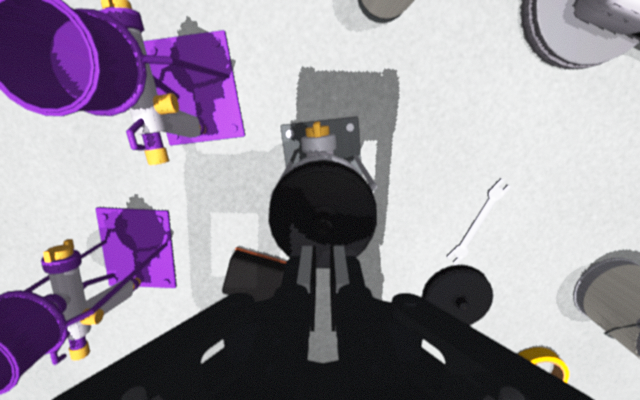

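The lid is released and level (at (322,212)), with its plate at 0.2386 and knob top at 0.2555, which are the home heights. One confirming press with shut fingers on the knob.

Request:
{"method": "apply_moves", "body": {"rows": [{"hand": 0,"xyz": [2,0.6,-15],"dr": [0,0,0]},{"hand": 0,"xyz": [0,0,-15],"dr": [0,0,0]},{"hand": 0,"xyz": [0,0,-5],"dr": [0,0,0]},{"hand": 0,"xyz": [0,0,0],"dr": [0,0,0]},{"hand": 0,"xyz": [0,0,0],"dr": [0,0,0]}]}}

```text
clock: 12.35
tcp_pos: [0.5475, 0.2226, 0.2586]
orientation: [[0.917, 0.398, -0.003], [0.398, -0.917, -0.002], [-0.003, 0.001, -1.0]]
ft_force: [0.1, 1.2, -0.7]
gripper_width: 0.0002
finger_force: 0.0
```

Request:
{"method": "apply_moves", "body": {"rows": [{"hand": 0,"xyz": [0,0,-2],"dr": [0,0,0]},{"hand": 0,"xyz": [0,0,-1],"dr": [0,0,0]},{"hand": 0,"xyz": [0,0,-1],"dr": [0,0,0]},{"hand": 0,"xyz": [0,0,0],"dr": [0,0,0]}]}}

```text
clock: 12.85
tcp_pos: [0.5474, 0.2226, 0.2556]
orientation: [[0.917, 0.398, -0.002], [0.398, -0.917, -0.002], [-0.003, 0.001, -1.0]]
ft_force: [-2.8, -1.0, 8.0]
gripper_width: -0.0001
finger_force: 4.3
```

Request:
{"method": "apply_moves", "body": {"rows": [{"hand": 0,"xyz": [0,0,-1],"dr": [0,0,0]},{"hand": 0,"xyz": [0,0,-1],"dr": [0,0,0]},{"hand": 0,"xyz": [0,0,0],"dr": [0,0,0]}]}}

```text
clock: 13.22
tcp_pos: [0.5474, 0.2226, 0.2554]
orientation: [[0.917, 0.398, -0.001], [0.398, -0.917, -0.001], [-0.002, 0.001, -1.0]]
ft_force: [-7.5, -3.1, 22.4]
gripper_width: -0.0001
finger_force: 11.4
```

Request:
{"method": "apply_moves", "body": {"rows": [{"hand": 0,"xyz": [0,0,4],"dr": [0,0,0]},{"hand": 0,"xyz": [0,0,20],"dr": [0,0,0]},{"hand": 0,"xyz": [0,0,40],"dr": [0,0,0]},{"hand": 0,"xyz": [0,0,30],"dr": [0,0,0]},{"hand": 0,"xyz": [0,0,0],"dr": [0,0,0]}]}}

```text
clock: 13.85
tcp_pos: [0.5484, 0.223, 0.3488]
orientation: [[0.917, 0.398, 0.001], [0.398, -0.917, -0.0], [0.001, 0.001, -1.0]]
ft_force: [0.8, 0.3, -0.3]
gripper_width: -0.0004
finger_force: 0.0
```

```bash
python3 chk.py w3
```

```text
13.85 [0.5484 0.223  0.3488] [ 0.001 -0.    -1.   ] -0.00035177855810441654 [ 0.8  0.3 -0.3]
4243 plate slope,z [-0.0023  0.0007  0.2387]
[0.54758088 0.22298773] [0.07422728 0.07554779]
knob 315 [0.5467538  0.22235901 0.25400306] 0.255565091257809
```

A 22 N press left it unmoved at the home height (knob top 255.5 mm), level and released.

```bash
python3 -c "from station import job; print(job.close_job())"
```

```text
the job is handed in; nothing more can be done
None
```

The smaller black lid is on the white cup: it snapped home, measured level with its knob top at 255.5 mm, and stayed put under a 22 N check press. I let go of it, moved nothing else, and handed the job in at about 14 s of the 51 s allowed.

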